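# Load a stepped board under the hold-down of a drilling jig

### The arm

A 7-joint arm with a two-finger parallel gripper is mounted at the origin on a cart in front of the work surface, level with it; the furniture and walls round the work are solid. World frame = base frame: x ahead of the robot, y to its left, z up, the work surface at z = 0. Lengths are in m, angles in rad, forces in N, time in s.
With the tool pointing down it reaches from about 0.425 to 1.025 m from the base axis. Payload 9.4 kg.
Tool frame: the origin (TCP) lies midway between the tips of the shut fingers; the grasp point (between the pads) lies 19 mm behind it; y points along the fingers, x is the direction in which the jaws open and shut, and the axes are right-handed (so a half turn about y gives the same grasp; the last joint's range is limited). The gripper opens to 85 mm and grips with 20 to 120 N. Pads are 22 mm wide; open, the fingers measure 114 mm over their backs; the gripper's body (76 mm by 85 mm) begins 54 mm behind the grasp point. The pads swing forward as they close: fully open they stand 13 mm farther back than shut.
Start: joints at [-1.334, 0.599, -0.003, 1.599, 0.002, 0.943, -0.08], TCP at [0.224, 0.69, 0.231] pointing down, gripper open.
Joint ranges: [-2.57, 2.57], [-0.35, 1.97], [-1.29, 1.29], [0.11, 2.56], [-1.05, 4.19], [0.11, 1.86], [-2.63, 2.63]. Speed limits (rad/s): [2.22, 2.22, 3.01, 3.01, 3.14, 3.14, 3.14].

### API

Orientations are given as a unit quaternion [x, y, z, w].
In Python, from plant import arm gives the robot as it stands.
- The arm moves only by the tool move_arm, never from a script. Its argument "motion" is a list of rows, each a list of 3 entries, a list of its own where there are three numbers: the finger opening in cm, from 0 to 8.54, then the shift along the world's x, y, z in cm, then the turn, a rotation vector about the world's x, y, z in degrees. A call has 1 to 20 rows; each row is the pose to reach, as a shift and turn from the pose measured when the call began; what a row does not reach only later rows make up. A row lasts 1/8 s, in which the tool goes at most 62.5 mm and 10.7 degrees, less where a joint would pass 70% of its speed; a pose out of reach is approached as far as the arm can. A call with a gripper value outside its range is refused whole. The fingers move at their own pace and stop on an object; "grip_force" is the grip in N (left out, the last holds). Time passes only in rows, so rows that repeat a pose let the fingers close. It gives the time, the measured TCP pose, the force and the opening at its end, in the units of the state.
- arm.get_obs(): the state, without advancing time (a new reading comes with each control period).
- arm.read_camera(name): name is "scene" or "top" or "wrist"; returns the picture (420x560x3 uint8, red, green, blue); there is no depth.
- arm.calibration(name): a dict with "fx", "fy", "cx", "cy" (pixels), "pose" (4x4, takes a point from camera to world coordinates). Camera axes: x right, y down, z forward; pixel columns grow to the right and rows downward; lengths in m; the calibration is good to about 2 mm. A picture is of the moment at which its call begins: read the wrist's pose just before it. calibration takes no time and is no camera call; for the wrist camera it gives the pose at the moment of the call.
- arm.finish_job(): hands the job in, once; it reports no verdict.
The state is a dict: "time": time; "qpos": joint angles; "qd": joint speeds; "joint_torque": joint torques, N m; "position": TCP position; "ee_rot": TCP orientation; "wrist_force": force on the tool from outside, world axes, zero at the start; "ft_torque": the same for the moment, N m; "opening": finger opening in m.
Only numpy, scipy, OpenCV 4.12 (cv2) and the standard library are available. Lean on these libraries where they do the work, as an engineer would, in place of code of your own. Each camera call takes 0.05 s, during which the arm holds its last target. There are 200 camera calls.

### The job

Load the stepped board into the drilling jig: with the fingertips press its low end down hard on the sprung plate and, keeping it pressed, slide it under the steel crossbar and the leaf spring until its nose is against the end stop, then let go and move clear. Only press and push the board, never grip or lift it, and leave the things standing beside the jig alone.

Things in the scene. Friction and masses are not known exactly. Their poses are not given: they have to be found in the camera images.
- jig: Fixed drilling jig, plywood base 330 x 140 x 12 mm (x = -235 to 95 mm). Origin: on the bench top, mid-width, under the crossbar's front face; +x is the slide direction, z up. Two wooden fences 95 mm apart (inside), 16 mm thick, tops 37 mm above the bench, guide the board. The wooden end stop, 52 mm high, has its face at x = 70 mm.
- lip (a point): point on the jig: lower front edge of the dark steel crossbar, mid-width, 56 mm above the bench. The bar spans the jig, is 16 mm deep (jig x = 0 to 16 mm), its top 68 mm above the bench, bolt heads to 76 mm. A 50 mm wide steel leaf spring slopes down behind it to x = 65 mm.
- board: Loose light-wood stepped board, 175 mm long (x), 92 mm wide (y), about 0.25 kg, on the jig's sprung plate between the fences. Origin: centre of the underside, nose at +x. Front 125 mm is 30 mm thick, the low end (x = -87.5 to -37.5 mm) 18 mm; the 12 mm high shoulder between faces backward, for fingertips on the low end to push against.
- nose (a point): point on the board: upper edge of its nose, mid-width. At rest 60 mm above the bench, 4 mm too high to go under the crossbar; with the plate fully down 52 mm, 4 mm clear of it.
- step (a point): point on the board: top of the low end at the foot of the shoulder, middle of the width; 48 mm above the bench at rest, 40 mm when fully pressed down. The low end runs 50 mm back (-x of the board) from here.
- stop (a point): point on the jig: face of the end stop, middle of the width, 30 mm above the bench
- lift_plate (a joint): sprung aluminium plate, the floor of the jig; stays level. 0 = up (top 30 mm above the bench), 0.008 m = fully down on its stop. Its spring pushes up with 8 N at 0 and 16 N at 0.008; plate and board weigh about 4 N of that. It rises when let go, lifting the board up against the crossbar if that is over it.
- leaf (a joint): leaf spring angle: 0 = free (tip about 49 mm above the bench), grows as the board lifts it; about 0.1 to 0.2 rad with the board beneath; it presses and drags on the board's top with about 4 to 8 N
- sanding_block: bystander: cork sanding block 60 x 97 x 26 mm, loose on the bench beside the jig; origin centre of underside
- block_tall: bystander: small wooden block 44 x 45 x 68 mm, standing loose on the bench beside the jig; origin centre of underside
- wax_tin: bystander: round lidded tin 69 mm across, 59 mm high, standing loose on the bench beside the jig; origin centre of underside
Not all that is in view belongs to the job. What is shaped like the board but blue is not meant.

How it is judged:
On the way:
1. the nose passes under the crossbar and leaf spring while the fingers press on the board (x of nose in the frame of jig between 0.018 and 0.064 m and contact force between the fingers and board above 4 N), for 0.1 s.
At the end, for the whole second after the job is handed in: the board's nose is within 5 mm of the end stop, the board lies level (within 0.06 rad) and straight in the jig, held down by crossbar and leaf spring (leaf lifted by more than 0.05 rad, board top below 58.5 mm), at rest (x of nose in the frame of stop above -0.005 m and z of nose in the frame of jig below 0.0585 m and value of joint leaf above 0.05 rad and angle between the x axis of board and the x axis of jig, either way round below 0.06 rad and angle between board's own z axis and vertical below 0.06 rad and linear speed of board below 0.01 m/s); the robot touches nothing.
It fails at once if the board is lifted off the plate (z of board in the frame of jig above 0.04 m).
It fails at once if the board is tipped (angle between board's own z axis and vertical above 0.2 rad).
It fails at once if the sanding_block is moved more than 20 mm (distance of sanding_block from where it was at the start of the episode above 0.02 m).
It fails at once if the block_tall is moved more than 20 mm (distance of block_tall from where it was at the start of the episode above 0.02 m).
It fails at once if the wax_tin is moved more than 20 mm (distance of wax_tin from where it was at the start of the episode above 0.02 m).
It also fails if it takes over 32 s, if anything falls off the work surface, if the arm or the gripper's body presses on something with over 40 N, if the wrist force passes 120 N, or if a joint passes its speed limit or range.

## Working session

There is one attempt and no reset: what is moved stays moved. The work goes in short steps, Python scripts to look and compute and a tool call to move; the robot and the scene stay as the last step left them, time stands still between calls to the robot, and variables do not carry over. Pictures are saved under pics/ and viewed, about 8 in all and at most 12, crops included, and the job is handed in when it is done.

Besides the shell and the picture viewer there is one more tool, called after "Call:" by a JSON object that holds its "api" and its "payload". move_arm: Moves the arm, as the interface text tells. Its arguments: {"type":"object","properties":{"motion":{"type":"array"},"grip_force":{"type":"number"}},"required":["motion"]}

```bash
mkdir -p pics; ls; python3 - <<'E'
from plant import arm
import cv2
for n in ("scene","top"):
    cv2.imwrite(f"pics/{n}0.png",arm.read_camera(n)[:,:,::-1])
    c=arm.calibration(n); print(n,c)
o=arm.get_obs(); print(o)
E
```

```text
pics
scene {'fx': 442.8729571568023, 'fy': 442.8729571568023, 'cx': 275.91997062871354, 'cy': 216.60722725663356, 'pose': array([[ 0.74594379, -0.33511953,  0.57555431, -0.03147019],
       [-0.66586155, -0.39343567,  0.63390597, -0.6311535 ],
       [ 0.01400932, -0.8560977 , -0.5166241 ,  0.6082559 ],
       [ 0.        ,  0.        ,  0.        ,  1.        ]])}
top {'fx': 393.2509620512268, 'fy': 393.2509620512268, 'cx': 284.7504988273487, 'cy': 205.93909909422192, 'pose': array([[ 0.02567279, -0.99270645,  0.11779139,  0.47818694],
       [-0.99964486, -0.02465103,  0.01012324,  0.0025865 ],
       [-0.00714573, -0.11800945, -0.99298676,  0.96363202],
       [ 0.        ,  0.        ,  0.        ,  1.        ]])}
{'time': 0.1, 'qpos': array([-1.33373245,  0.60007545, -0.00254968,  1.600059  ,  0.00181334,
        0.94288272, -0.07980004]), 'qd': array([ 5.80219858e-04, -1.39747554e-03,  1.94092903e-03, -3.21049380e-03,
        5.84061423e-04, -6.59231110e-04,  5.63706955e-05]), 'joint_torque': array([ 3.71542876e-03, -7.77991533e+01,  1.56916402e+00, -2.58627427e+01,
        1.25930971e-02,  5.40386274e-03, -2.26234903e-05]), 'position': array([0.22364606, 0.68919905, 0.23047805]), 'ee_rot': array([ 0.57229837,  0.41538451, -0.41613624, -0.57163006]), 'wrist_force': array([-0.58963258, -0.06214108, -0.810332  ]), 'ft_torque': array([ 0.0247491 , -0.02246791,  0.01060141]), 'opening': 0.08512295698157855}
```

View pics/top0.png

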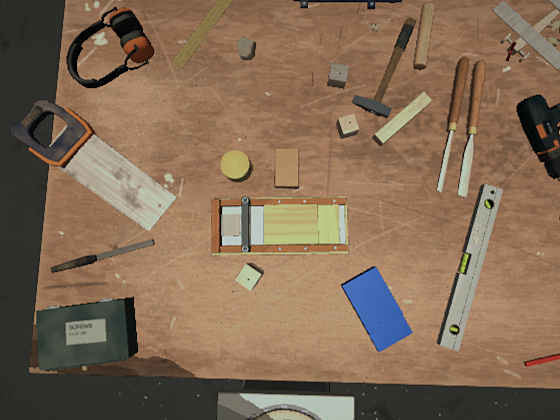

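View pics/scene0.png

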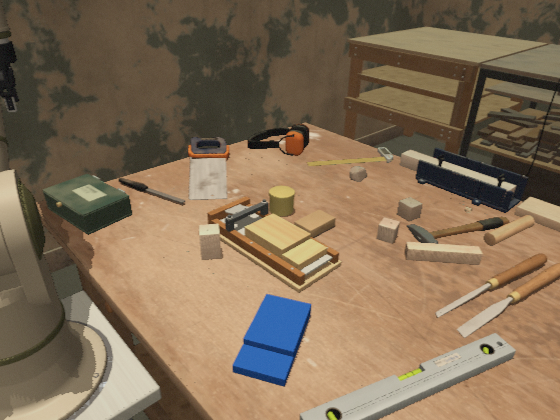

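The top view shows the jig at about (280,226), with the end stop at its left end (216,226), the crossbar at (245,224), and the board's low end at (328,225). Look-alikes are the wooden stepped board in the jig at (300,225), the blue board at (377,308), which is excluded, and the cork block at (287,168). I choose the one in the jig. Bystanders are the tin (235,165), the cork block (287,168) and the tall block (249,277). Next, a close crop.

```bash
python3 - <<'E'
import cv2
i=cv2.imread("pics/top0.png")[165:285,200:360]
cv2.imwrite("pics/crop0.png",cv2.resize(i,None,fx=5,fy=5,interpolation=cv2.INTER_CUBIC))
E
```

```text
(no output)
```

View pics/crop0.png

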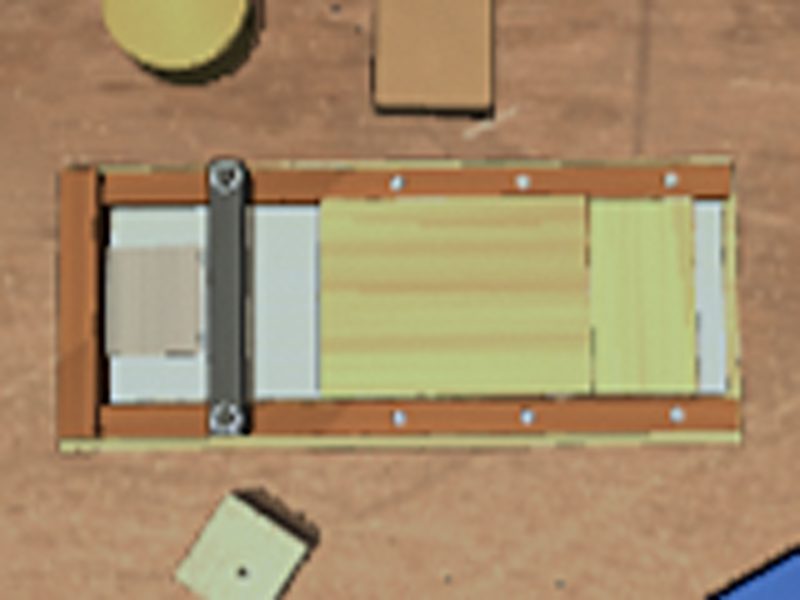

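```bash
cat > h.py <<'E'
import numpy as np
from plant import arm
def ray(n,u,v,z):
    c=arm.calibration(n); P=c["pose"]
    d=P[:3,:3]@[(u-c["cx"])/c["fx"],(v-c["cy"])/c["fy"],1]
    return P[:3,3]+d*(z-P[2,3])/d[2]
E
python3 - <<'E'
from h import *
from scipy.spatial.transform import Rotation as R
np.set_printoptions(precision=4,suppress=True)
f=lambda X,Y,z: ray("top",200+(X+.5)/5-.5,165+(Y+.5)/5-.5,z)
for k,a in dict(nose_l=(319,199,.06),nose_r=(319,397,.06),sh_l=(587,197,.06),sh_r=(590,393,.06),back_l=(693,199,.048),back_r=(696,392,.048),
  bar_l=(245,180,.068),bar_r=(243,415,.068),stop_l=(98,168,.052),stop_r=(98,437,.052),
  fl0=(104,168,.037),fl1=(730,167,.037),fr0=(104,437,.037),fr1=(739,428,.037),block=(243,551,.068),cork_near=(433,108,.026)).items(): print(k,f(*a))
o=arm.get_obs(); print(R.from_quat(o["ee_rot"]).as_matrix())
E
```

```text
nose_l [0.5877 0.0613 0.06  ]
nose_r [0.4965 0.0584 0.06  ]
sh_l [ 0.5917 -0.0627  0.06  ]
sh_r [ 0.5015 -0.0655  0.06  ]
back_l [ 0.5935 -0.1132  0.048 ]
back_r [ 0.5035 -0.1155  0.048 ]
bar_l [0.5947 0.0951 0.068 ]
bar_r [0.4873 0.0921 0.068 ]
stop_l [0.6008 0.1659 0.052 ]
stop_r [0.4757 0.1602 0.052 ]
fl0 [0.6029 0.1657 0.037 ]
fl1 [ 0.6107 -0.132   0.037 ]
fr0 [0.4757 0.16   0.037 ]
fr1 [ 0.4875 -0.1371  0.037 ]
block [0.4265 0.0899 0.068 ]
cork_near [0.6375 0.0099 0.026 ]
[[ 0.3086 -0.0003 -0.9512]
 [ 0.9512 -0.0014  0.3086]
 [-0.0014 -1.     -0.0001]]
```

The crop shows crossbar front X≈244, nose edge X≈319, shoulder X≈588, low-end back X≈695 and stop face X≈98 (crop px). Checks against the given sizes: board length 174 mm (175 given), bar to stop 70 mm (70), nose to shoulder 125 mm (125). So the slide is about 103 mm along (-0.034, 0.999). Now I approach above the low end with the jaws across the board.

Call:
{"api": "move_arm", "payload": {"motion": [[4, [4, -4.4, 0], [0, 0, -4.7]], [4, [8, -8.9, 0], [0, 0, -9.3]], [4, [12.1, -13.3, 0], [0, 0, -14]], [4, [16.1, -17.8, 0], [0, 0, -18.7]], [4, [20.1, -22.2, 0], [0, 0, -23.4]], [4, [24.2, -26.6, 0], [0, 0, -28]], [4, [28.2, -31.1, 0], [0, 0, -32.7]], [4, [32.2, -35.5, 0], [0, 0, -37.4]], [4, [32.3, -41.5, 0], [0, 0, -42]], [4, [32.3, -47.5, 0], [0, 0, -46.7]], [4, [32.4, -53.5, 0], [0, 0, -51.4]], [4, [32.4, -59.5, 0], [0, 0, -56.1]], [4, [32.4, -65.5, 0], [0, 0, -60.7]], [4, [32.4, -71.5, 0], [0, 0, -65.4]], [4, [32.4, -77.6, 0], [0, 0, -70.1]], [4, [32.4, -77.6, -5], [0, 0, -70.1]], [4, [32.4, -77.6, -10], [0, 0, -70.1]], [4, [32.4, -77.6, -12], [0, 0, -70.1]], [4, [32.4, -77.6, -12], [0, 0, -70.1]]], "grip_force": 40}}

```text
time: 2.48
position: [0.5466, -0.0868, 0.109]
ee_rot: [-0.707, -0.01, 0.014, 0.707]
wrist_force: [-0.3, 0.7, 0.4]
opening: 0.0399
```

```bash
python3 - <<'E'
from h import *
import cv2
from scipy.spatial.transform import Rotation as R
np.set_printoptions(precision=4,suppress=True)
o=arm.get_obs(); print(o["time"],o["position"],o["opening"],o["wrist_force"]);print(R.from_quat(o["ee_rot"]).as_matrix())
a=cv2.resize(arm.read_camera("top")[165:285,200:360,::-1],(400,300)); 
w=arm.read_camera("wrist")[:,:,::-1]; cv2.imwrite("pics/a1.png",np.hstack([cv2.resize(w,(400,300)),a]))
E
```

```text
2.475 [ 0.5466 -0.0868  0.109 ] 0.03989345869339879 [-0.2936  0.7154  0.3899]
[[ 0.9994 -0.005  -0.0334]
 [ 0.0334 -0.      0.9994]
 [-0.005  -1.      0.0001]]
```

View pics/a1.png

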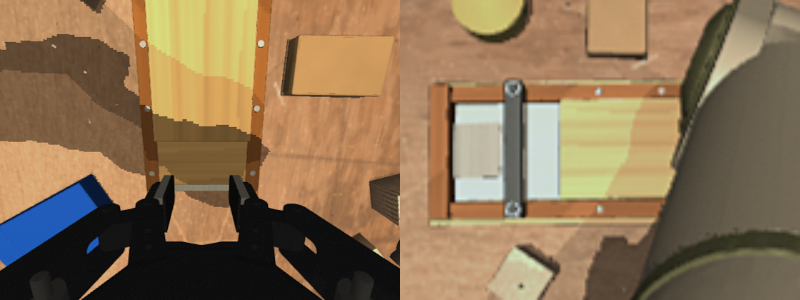

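Wrist view (left panel): the fingers are centred over the low end (rows 140–185, columns 155–260) and square to the fences. Next I descend and feel for contact.

Call:
{"api": "move_arm", "payload": {"motion": [[4, [0, 0, -2], [0, 0, 0]], [4, [0, 0, -4], [0, 0, 0]], [4, [0, 0, -5], [0, 0, 0]], [4, [0, 0, -5.5], [0, 0, 0]], [4, [0, 0, -5.5], [0, 0, 0]]]}}

```text
time: 3.2
position: [0.5481, -0.087, 0.0563]
ee_rot: [0.707, 0.012, -0.012, -0.707]
wrist_force: [-0.0, 0.3, 0.5]
opening: 0.04
```

Call:
{"api": "move_arm", "payload": {"motion": [[4, [0, 0, -0.4], [0, 0, 0]], [4, [0, 0, -0.8], [0, 0, 0]], [4, [0, 0, -1.1], [0, 0, 0]], [4, [0, 0, -1.1], [0, 0, 0]]]}}

```text
time: 3.7
position: [0.5483, -0.087, 0.0454]
ee_rot: [0.707, 0.012, -0.012, -0.707]
wrist_force: [-0.9, 1.5, 5.0]
opening: 0.0402
```

Call:
{"api": "move_arm", "payload": {"motion": [[4, [0, 0, -0.3], [0, 0, 0]], [4, [0, 0, -0.6], [0, 0, 0]], [4, [0, 0, -0.9], [0, 0, 0]], [4, [0, 0, -1.1], [0, 0, 0]], [4, [0, 0, -1.1], [0, 0, 0]]]}}

```text
time: 4.32
position: [0.5484, -0.0871, 0.038]
ee_rot: [-0.707, -0.012, 0.011, 0.707]
wrist_force: [-8.1, 2.5, 51.3]
opening: 0.0403
```

Call:
{"api": "move_arm", "payload": {"motion": [[4, [0, 0, -0.2], [0, 0, 0]], [4, [0, 0.4, -0.2], [0, 0, 0]], [4, [0, 0.8, -0.2], [0, 0, 0]], [4, [-0.1, 1.2, -0.2], [0, 0, 0]], [4, [-0.1, 1.6, -0.2], [0, 0, 0]], [4, [-0.1, 2.0, -0.2], [0, 0, 0]], [4, [-0.1, 2.4, -0.2], [0, 0, 0]], [4, [-0.1, 2.8, -0.2], [0, 0, 0]], [4, [-0.1, 2.8, -0.2], [0, 0, 0]]]}}

```text
time: 5.45
position: [0.5488, -0.0647, 0.0384]
ee_rot: [0.709, 0.013, -0.008, -0.705]
wrist_force: [-3.4, -16.3, 29.3]
opening: 0.0398
```

```bash
python3 - <<'E'
from h import *
import cv2
a=cv2.resize(arm.read_camera("top")[165:285,200:360,::-1],(400,300),interpolation=cv2.INTER_CUBIC)
s=cv2.resize(arm.read_camera("scene")[180:300,190:350,::-1],(400,300),interpolation=cv2.INTER_CUBIC)
cv2.imwrite("pics/a2.png",np.hstack([a,s]))
o=arm.get_obs(); print(o["time"],o["position"],o["wrist_force"])
E
```

```text
5.55 [ 0.54886235 -0.06465945  0.03835508] [ -3.13753677 -15.92094532  28.97219892]
```

View pics/a2.png

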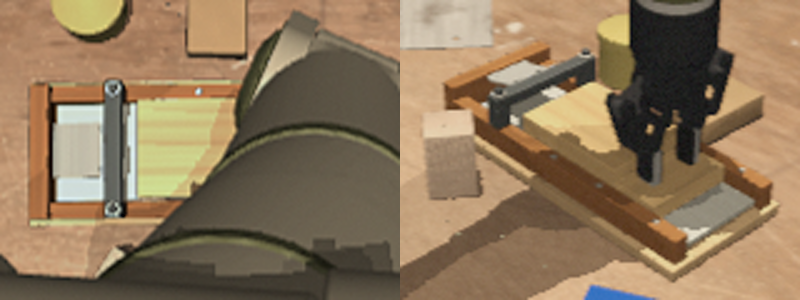

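Top view: the nose edge is at X≈138 (half the scale of the previous crop), so it moved about 20 mm. The board is straight and carried along by the fingers, with about 14 mm left to the crossbar. It is pressed fully down, so I continue under the bar.

Call:
{"api": "move_arm", "payload": {"motion": [[4, [0, 0.6, -0.2], [0, 0, 0]], [4, [0, 0.9, -0.2], [0, 0, 0]], [4, [0, 1.2, -0.2], [0, 0, 0]], [4, [-0.1, 1.5, -0.2], [0, 0, 0]], [4, [-0.1, 1.8, -0.2], [0, 0, 0]], [4, [-0.1, 2.1, -0.2], [0, 0, 0]], [4, [-0.1, 2.4, -0.2], [0, 0, 0]], [4, [-0.1, 2.7, -0.2], [0, 0, 0]], [4, [-0.1, 3.0, -0.2], [0, 0, 0]], [4, [-0.2, 3.3, -0.2], [0, 0, 0]], [4, [-0.2, 3.6, -0.2], [0, 0, 0]], [4, [-0.2, 3.9, -0.2], [0, 0, 0]], [4, [-0.2, 4.2, -0.2], [0, 0, 0]], [4, [-0.2, 4.5, -0.2], [0, 0, 0]], [4, [-0.2, 4.5, -0.2], [0, 0, 0]]]}}

```text
time: 7.42
position: [0.5475, -0.0255, 0.0385]
ee_rot: [0.71, 0.012, -0.005, -0.704]
wrist_force: [-4.0, -18.2, 29.3]
opening: 0.0401
```

```bash
python3 - <<'E'
from h import *
import cv2
a=cv2.resize(arm.read_camera("top")[165:285,200:360,::-1],(400,300),interpolation=cv2.INTER_CUBIC)
s=cv2.resize(arm.read_camera("scene")[180:300,190:350,::-1],(400,300),interpolation=cv2.INTER_CUBIC)
cv2.imwrite("pics/a3.png",np.hstack([a,s]))
o=arm.get_obs(); print(o["time"],o["position"],o["wrist_force"])
E
```

```text
7.525 [ 0.54747656 -0.0255644   0.03850793] [ -4.03101323 -17.44279092  29.13668687]
```

View pics/a3.png

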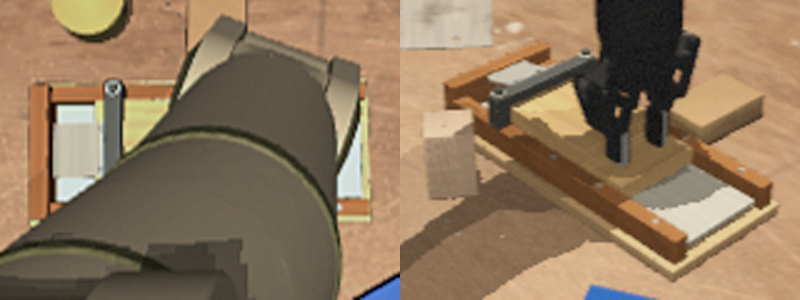

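The nose has passed under the crossbar (edge X≈97 in the top panel), about 24 mm beyond its front face, with 29 N of press. About 45 mm is left to the stop.

Call:
{"api": "move_arm", "payload": {"motion": [[4, [0, 0.6, -0.2], [0, 0, 0]], [4, [0, 0.9, -0.2], [0, 0, 0]], [4, [0, 1.2, -0.2], [0, 0, 0]], [4, [0, 1.5, -0.2], [0, 0, 0]], [4, [0, 1.8, -0.2], [0, 0, 0]], [4, [-0.1, 2.1, -0.2], [0, 0, 0]], [4, [-0.1, 2.4, -0.2], [0, 0, 0]], [4, [-0.1, 2.7, -0.2], [0, 0, 0]], [4, [-0.1, 3.0, -0.2], [0, 0, 0]], [4, [-0.1, 3.3, -0.2], [0, 0, 0]], [4, [-0.1, 3.6, -0.2], [0, 0, 0]], [4, [-0.1, 3.9, -0.2], [0, 0, 0]], [4, [-0.1, 4.2, -0.2], [0, 0, 0]], [4, [-0.1, 4.5, -0.2], [0, 0, 0]], [4, [-0.1, 4.5, -0.2], [0, 0, 0]]]}}

```text
time: 9.4
position: [0.5473, 0.0119, 0.0386]
ee_rot: [0.713, 0.011, -0.001, -0.701]
wrist_force: [-3.7, -23.0, 28.9]
opening: 0.0401
```

Call:
{"api": "move_arm", "payload": {"motion": [[4, [0, 0.6, -0.2], [0, 0, 0]], [4, [0, 0.9, -0.2], [0, 0, 0]], [4, [0, 1.2, -0.2], [0, 0, 0]], [4, [0, 1.5, -0.2], [0, 0, 0]], [4, [0, 1.8, -0.2], [0, 0, 0]], [4, [0, 2.0, -0.2], [0, 0, 0]], [4, [0, 2.0, -0.2], [0, 0, 0]]]}}

```text
time: 10.28
position: [0.5472, 0.024, 0.0387]
ee_rot: [0.715, 0.01, 0.002, -0.699]
wrist_force: [-6.7, -25.3, 29.8]
opening: 0.0402
```

```bash
python3 - <<'E'
from h import *
import cv2
a=cv2.resize(arm.read_camera("top")[165:285,200:360,::-1],(400,300),interpolation=cv2.INTER_CUBIC)
s=cv2.resize(arm.read_camera("scene")[180:300,190:350,::-1],(400,300),interpolation=cv2.INTER_CUBIC)
cv2.imwrite("pics/a4.png",np.hstack([a,s]))
o=arm.get_obs(); print(o["time"],o["position"],o["wrist_force"])
E
```

```text
10.375 [0.54723082 0.02400251 0.03868312] [ -5.67797784 -26.04237527  30.38726548]
```

View pics/a4.png

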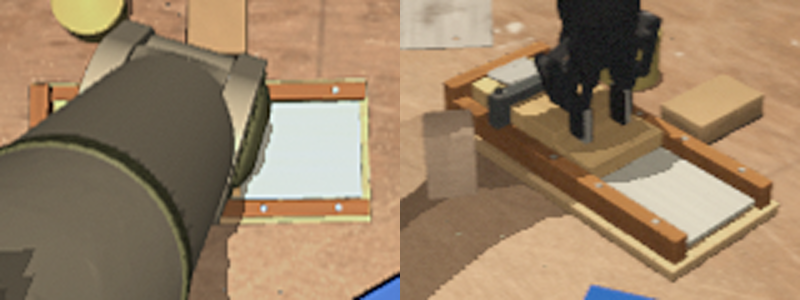

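In the scene view the nose is close to the stop, and in the top view board wood shows at (58,105), next to the stop face (49). I push on until it stalls.

Call:
{"api": "move_arm", "payload": {"motion": [[4, [0, 0.9, -0.2], [0, 0, 0]], [4, [0, 1.2, -0.2], [0, 0, 0]], [4, [0, 1.5, -0.2], [0, 0, 0]], [4, [0, 1.5, -0.2], [0, 0, 0]]]}}

```text
time: 10.88
position: [0.5471, 0.0283, 0.0388]
ee_rot: [0.719, 0.007, 0.006, -0.695]
wrist_force: [-5.6, -34.6, 30.3]
opening: 0.0401
```

Call:
{"api": "move_arm", "payload": {"motion": [[4, [0, 1.4, -0.2], [0, 0, 0]], [4, [0, 1.7, -0.2], [0, 0, 0]], [4, [0, 1.7, -0.2], [0, 0, 0]]]}}

```text
time: 11.25
position: [0.5469, 0.0283, 0.039]
ee_rot: [0.724, 0.004, 0.012, -0.689]
wrist_force: [-5.1, -54.9, 27.5]
opening: 0.04
```

```bash
python3 - <<'E'
from h import *
import cv2
s=cv2.resize(arm.read_camera("scene")[190:280,190:310,::-1],(800,600),interpolation=cv2.INTER_CUBIC)
cv2.imwrite("pics/a5.png",s)
E
```

```text
(no output)
```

View pics/a5.png

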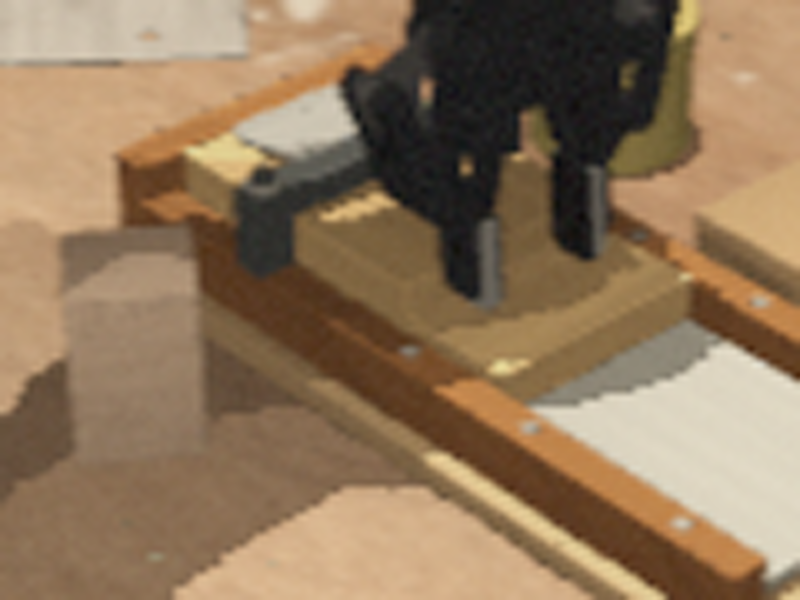

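Pushing from 35 to 55 N gave no further motion (y stays 0.0283), and the nose touches the stop at (185,150). Next I relax the push, lift straight off and move clear.

Call:
{"api": "move_arm", "payload": {"motion": [[4, [0, 0.6, -0.2], [0, 0, 0]], [4, [0, 0.2, -0.1], [0, 0, 0]], [4, [0, 0.1, 0.2], [0, 0, 0]], [4, [0, 0.1, 0.6], [0, 0, 0]], [4, [0, 0, 1.2], [0, 0, 0]], [4, [0, -0.3, 2.5], [0, 0, 0]], [4, [0, -1, 5], [0, 0, 0]], [4, [0, -3, 9], [0, 0, 0]], [4, [0, -8, 13], [0, 0, 0]], [4, [0, -13, 16], [0, 0, 0]], [4, [0, -18, 18], [0, 0, 0]], [4, [0, -23, 18], [0, 0, 0]], [4, [0, -28, 18], [0, 0, 0]], [4, [0, -28, 18], [0, 0, 0]]]}}

```text
time: 13.05
position: [0.5458, -0.2561, 0.2202]
ee_rot: [0.725, 0.002, 0.014, -0.689]
wrist_force: [0.2, 0.7, 0.4]
opening: 0.04
```

```bash
python3 - <<'E'
from h import *
import cv2
t=arm.read_camera("top")[:,:,::-1]; cv2.imwrite("pics/top6.png",t)
a=cv2.resize(t[165:285,200:360],(800,600),interpolation=cv2.INTER_CUBIC)
cv2.imwrite("pics/a6.png",a)
cv2.imwrite("pics/a7.png",cv2.resize(arm.read_camera("scene")[180:300,190:350,::-1],(800,600),interpolation=cv2.INTER_CUBIC))
o=arm.get_obs(); print(o["time"],o["position"],o["wrist_force"])
E
```

```text
13.15 [ 0.54661477 -0.25153065  0.21936483] [-0.7151601  0.1005149  0.4191163]
```

View pics/a6.png

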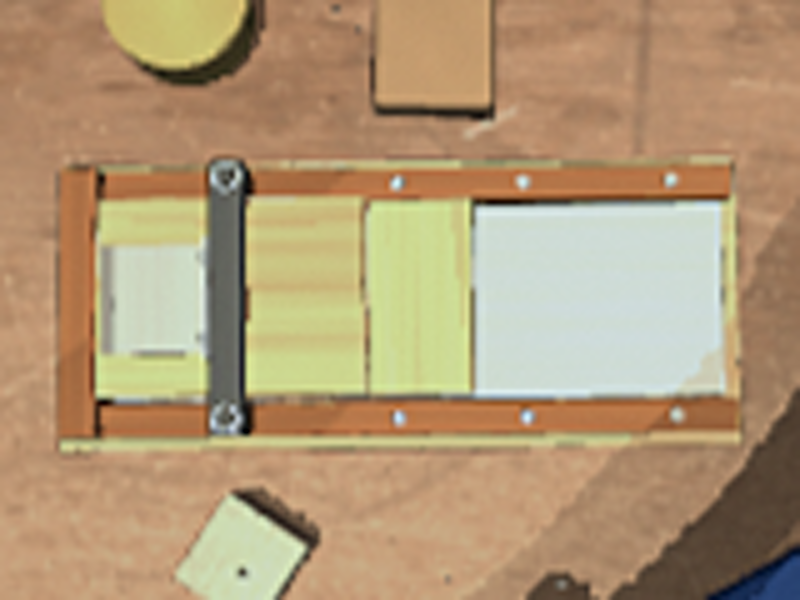

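View pics/a7.png

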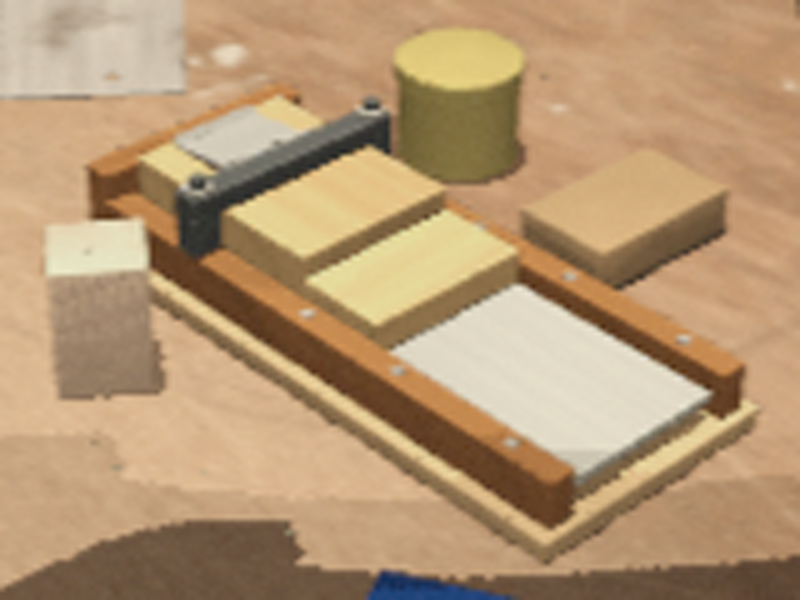

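The nose meets the stop face (X≈97), the board is straight under the bar, and the leaf lies on top of it. The shoulder is at X≈366 (was 588), which is about 103 mm of travel. The bystanders have not moved. I hand in.

```bash
python3 - <<'E'
from h import *
f=lambda X,Y,z: ray("top",200+(X+.5)/5-.5,165+(Y+.5)/5-.5,z)
print(f(365,199,.056),f(368,395,.056))
print(arm.finish_job())
E
```

```text
[0.58875551 0.04018526 0.056     ] [0.49804455 0.03614443 0.056     ]
the job is handed in; nothing more can be done
None
```

The board is loaded and handed in: it sits under the crossbar and leaf spring with its nose against the end stop. I pressed the low end fully down at about 30 N and slid it in with the fingertips. I then relaxed the push, lifted straight off and moved clear, at about 13 s of the 32 s allowed.

**Last checks:**
- **At the stop:** raising the push from 35 to 55 N moved nothing. The shoulder then measured at y = 0.038 m, which is about 103 mm of travel against the 103 mm needed.
- **Straight and held down:** the last pictures show the board straight and level in the jig with the leaf lying on top. I did not measure the leaf angle or the final board height, only saw them.
- **Clear of everything:** the last wrist force was under 1 N and the arm is about 25 cm back from the board. The tin, cork block and tall block have not moved.

**Off target:** the first press bottomed out at 51 N, harder than intended, so I eased it to about 30 N for the slide. By the end the tool had also tilted about 3°. No check failed or disagreed.

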